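# Load a rusty bearing housing into the blast cabinet

### The arm

A 6-joint arm with a two-finger parallel gripper is mounted at the origin on a cart in front of the work surface, level with it; the furniture and walls round the work are solid. World frame = base frame: x ahead of the robot, y to its left, z up, the work surface at z = 0. Lengths are in mm, angles in rad, forces in N, time in s.
With the tool pointing down it reaches from about 400 to 925 mm from the base axis. Payload 3.4 kg.
Tool frame: the origin (TCP) lies between the finger pads; the fingertips stand 17 mm ahead of it and the grasp point (between the pads) lies 2 mm behind it; z points along the fingers, y is the line along which they close (so a half turn about z gives the same grasp; the last joint's range is limited). The gripper opens to 85 mm and grips with 20 to 120 N. Pads are 22 mm wide; open, the fingers measure 114 mm over their backs; the gripper's body (76 mm by 85 mm) begins 54 mm behind the grasp point. The pads swing forward as they close: fully open they stand 13 mm farther back than shut.
Start: joints at [-0.073, 0.307, 1.506, -0, 1.328, -0.073], TCP at [575.005, -0.025, 248.305] pointing down, gripper open.
Joint ranges: [-3.12, 3.12], [-1.05, 2.28], [0.14, 2.33], [-1.42, 4.57], [0.1, 2.73], [-2.68, 2.68]. Speed limits (rad/s): [2.57, 2.57, 3.14, 3.14, 3.14, 3.14].

### API

Orientations are given as a rotation vector (axis times angle).
In Python, from plant import env, cams, job, read_state gives the robot as it stands (env), with the cameras (cams), the readings as plain functions and the job (job).
- The arm moves only by the tool tcp_steps, called by a JSON object that holds its "name" and its "arguments". Schema: {"type":"object","properties":{"rows":{"type":"array","items":{"type":"object","properties":{"aperture":{"type":"number"},"sx":{"type":"number"},"sy":{"type":"number"},"sz":{"type":"number"},"drx":{"type":"number"},"dry":{"type":"number"},"drz":{"type":"number"}},"additionalProperties":false,"required":["aperture"]},"minItems":1,"maxItems":10},"squeeze":{"type":"number"},"only":{"type":"string"},"quiet":{"type":"boolean"},"lines":{"type":"string"}},"required":["rows"],"additionalProperties":false}. rows is a list of rows, 1 to 10 of them, each an object with the fields aperture (the finger opening in mm), sx, sy, sz (the shift in shares of the most that a row can go, 1 being 50 mm), drx, dry, drz (a rotation vector in shares of 4 rad (1.0 is 4 rad)); a field left out counts as zero (the opening has to be given); each row shifts and turns the commanded pose from where the row before left it, along the tool's axes as they then stand; what a row does not reach is not made up. A row lasts 1/10 s, in which the tool goes at most 50 mm and 0.15 rad, less where a joint would pass 70% of its speed; a pose out of reach is approached as far as the arm can. The fingers move at their own pace and stop on an object; squeeze is the grip in N (left out, the last holds). Time passes only in rows, so rows that do not move let the fingers close. The tool returns the time, the measured TCP pose, the force, the opening and the grip force at its end. only (a regular expression) keeps the lines of the reply that match it, lines (a string "A,B") keeps lines A to B, and quiet returns only ok. Input that does not fit is refused with a message, and nothing moves.
- read_state(): the state, without advancing time (a new reading comes with each control period).
- cams.read_camera(name): name is "scene" or "side" or "wrist"; returns a dict with "img" (420x560x3 uint8, blue, green, red), "camera_matrix" (3x3 intrinsics, pixels), "cam_to_world" (4x4, takes a point from camera to world coordinates). Camera axes: x right, y up, looking along -z (the intrinsics and any distortion apply to the point x, -y, -z); pixel columns grow to the right and rows downward; lengths in mm; the calibration is good to about 2 mm. A picture is of the moment at which its call begins. There is no depth.
- job.finish_job(): hands the job in; it is judged then, once.
The state is a dict: "t": time; "joint_pos": joint angles; "qd": joint speeds; "joint_efforts": joint torques, N m; "tool_pos": TCP position; "eef_rot": TCP orientation; "wrist_force": force on the tool from outside, world axes, zero at the start; "torque": the same for the moment, N m; "width": finger opening in mm; "grip_force": force on a finger pad.
Only numpy, scipy, OpenCV 4.12 (cv2) and the standard library are available. Lean on these libraries where they do the work, as an engineer would, in place of code of your own. Each camera call takes 0.05 s, during which the arm holds its last target. There are 200 camera calls.

### The job

Get the rusty cast-iron bearing housing ready for blasting: take it from the bench, set it down on its feet on the loading tray of the small blast cabinet, end on to the hatch, and let go of it. Then push it on, in under the extraction hood and through the sprung hatch flap, until it slides down the chute to the bottom, still on its feet, and the flap has shut behind it. Do not knock the hand or the arm against the cabinet, and leave the glue bottle, the jar of washers and the small wrench where they are.

Things in the scene. Friction and masses are not known exactly. Their poses are not given: they have to be found in the camera images.
- bearing_housing: Rust-brown cast-iron plummer-block housing, no bearing, 0.6 to 0.85 kg, alike both ways round: flat base 127 x 38 x 14 mm (its x, y, z) and on its middle an upright ring, outer diameter 64, bore 46, 34 mm wide along y, axis along y 33 mm above the underside; 65 mm high in all. Origin: centre of the underside. Stands by the grinder. Grip across the ring's flat faces (34 mm), pads 42 mm up.
- blast_cabinet: Grey sheet-metal blast cabinet fixed to the bench, 170 wide, 350 high, 220 mm deep, with two black arm ports and a sloping window on one side; the hatch with its tray is on the narrow end that faces the robot's left. Origin: on the bench right under the middle of the hatch sill. x: level, inward through the hatch; z up; y to the left when facing the hatch. The points below give points on it.
- tray_middle (a point): Middle of the top of the level loading tray, 170 mm above the bench. The tray runs in cabinet x from -168 mm to the sill at 0 and is 110 mm wide. Two guide rails, 12 mm high, stand on it, 58 mm apart inside, from x = -126 mm to the sill, flared to 75 mm apart at x = -154 mm. Steel, plain friction about 0.6.
- hatch_sill (a point): Middle of the hatch sill, where tray top and chute meet, x = 0, z = 170 mm. The hatch opening is 98 mm wide and leans back 35 degrees; the flap's hinge pin is 57 mm behind and 82 mm above the sill. The side panels of the cabinet stand 85 mm left and right.
- hood_edge (a point): Middle of the front lower edge of the extraction hood that overhangs the tray: x = -40 mm, 125 mm above the tray. The hood is 130 mm wide and 46 mm tall, with a spigot on top to z = 377 mm. An upright gripper strikes it before the push is done; tilt the tool 40 to 50 degrees, fingers pointing inward and down, and push on the ring.
- chute_foot (a point): Lower end of the smooth chute (friction about 0.3) that falls inward at 38 degrees from the sill to a rubber buffer. Pushed until its middle is some 10 to 30 mm past the sill, the housing tips on to the chute and slides down by itself, to rest near x = 119, z = 77 mm. Fingers left low down over its rear foot stop it from tipping: draw back, look, and push on if it has not gone.
- hatch_flap (a joint): Hatch flap, dark steel with a rubber lip, 98 mm wide, 98 mm from hinge pin to lip, hinged along its top. 0 = shut on the sill, grows as it swings inward, up to 2.0 rad. Springs shut it: 0.036 N m when shut, 0.066 N m at 1.5 rad (under 1 N at the lip).
- glue_bottle: white glue bottle with an orange tip, 35 x 58 x 159 mm, standing behind the tray; origin: centre of its underside. Leave it.
- jar_washers: jar of washers with a grey lid, 66 mm across, 100 mm high, standing behind and left of the tray; origin: centre of its underside. Leave it.
- wrench_small: small combination wrench, 28 x 154 x 6 mm, long along its y, lying beside the blue vise (158 mm high, fixed at the front of the bench); origin: centre of its underside. Leave it.

How it is judged:
By the outcome, as a careful person would: the job done as asked, in the order asked, and still so for the second after the job is handed in, with the robot touching nothing.
It also fails if it takes over 53 s, if anything falls off the work surface, if the arm or the gripper's body presses on something with over 40 N, if the wrist force passes 120 N, or if a joint passes its speed limit or range.

## Working session

There is one attempt and no reset: what is moved stays moved. The work goes in short steps, Python scripts to look and compute and a tool call to move; the robot and the scene stay as the last step left them, time stands still between calls to the robot, and variables do not carry over. Pictures are saved under pics/ and viewed, at most 10 in all, crops included, and the job is handed in when it is done.

```bash
ls; mkdir -p pics; cat > h.py <<'E'
import numpy as np,cv2
from scipy.spatial.transform import Rotation as R
from plant import env, cams, job, read_state
def cam(n,f=None):
    c=cams.read_camera(n)
    if f: cv2.imwrite('pics/'+f,c['img'])
    np.savez('pics/'+n+'.npz',img=c['img'],K=c['camera_matrix'],T=c['cam_to_world'])
    return c['img'],np.array(c['camera_matrix']),np.array(c['cam_to_world'])
def load(n):
    z=np.load('pics/'+n+'.npz');return z['img'],z['K'],z['T']
def ray(K,T,u,v):
    d=np.linalg.solve(K,[u,v,1.]);d=T[:3,:3]@[d[0],-d[1],-d[2]]
    return T[:3,3],d/np.linalg.norm(d)
def onz(K,T,u,v,z):
    o,d=ray(K,T,u,v);return o+d*(z-o[2])/d[2]
def two(c1,p1,c2,p2):
    o1,d1=ray(*c1,*p1);o2,d2=ray(*c2,*p2)
    s=np.linalg.lstsq(np.c_[d1,-d2],o2-o1,rcond=None)[0]
    a,b=o1+s[0]*d1,o2+s[1]*d2
    return (a+b)/2,np.linalg.norm(a-b)
def proj(K,T,P):
    p=T[:3,:3].T@(np.array(P)-T[:3,3]);q=K@[p[0],-p[1],-p[2]];return q[:2]/q[2]
E
python3 - <<'E'
from h import *
np.set_printoptions(precision=1,suppress=True)
for n in('scene','side'):
    i,K,T=cam(n,n+'1.png');print(n,K.tolist(),T[:3].round(3).tolist())
print(read_state())
E
```

```text
pics
plant.py
scene [[422.66858587341846, 0.0, 279.97210866056565], [0.0, 422.66858587341846, 212.3434992901291], [0.0, 0.0, 1.0]] [[0.481, 0.664, -0.572, -17.75], [-0.877, 0.365, -0.314, -292.681], [0.0, 0.652, 0.758, 949.024]]
side [[385.2345385740991, 0.0, 279.34953451431625], [0.0, 385.2345385740991, 206.0370840368344], [0.0, 0.0, 1.0]] [[-0.03, 0.404, -0.914, -439.566], [-0.999, -0.023, 0.023, 58.835], [-0.012, 0.914, 0.405, 629.255]]
{'t': 0.1, 'joint_pos': array([-0.1,  0.3,  1.5,  0. ,  1.3, -0.1]), 'qd': array([ 0.,  0., -0., -0.,  0.,  0.]), 'joint_efforts': array([  0. , -45.9, -25.3,  -0. ,   0. ,   0. ]), 'tool_pos': array([574.4,   0. , 247.5]), 'eef_rot': array([-2.2, -2.2,  0. ]), 'wrist_force': array([-0.3, -0.4,  0.7]), 'torque': array([-0. ,  0. ,  0.1]), 'grip_force': 0.0, 'width': 85.60465354050051}
```

View pics/scene1.png

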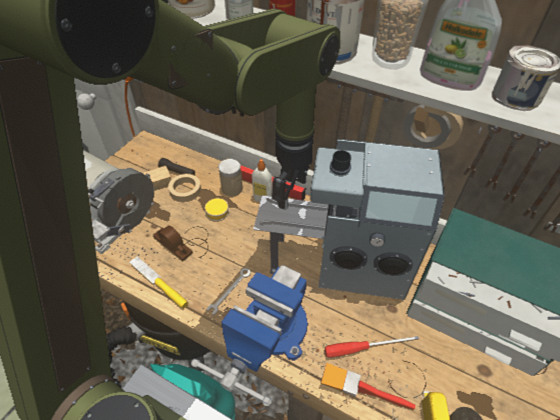

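View pics/side1.png

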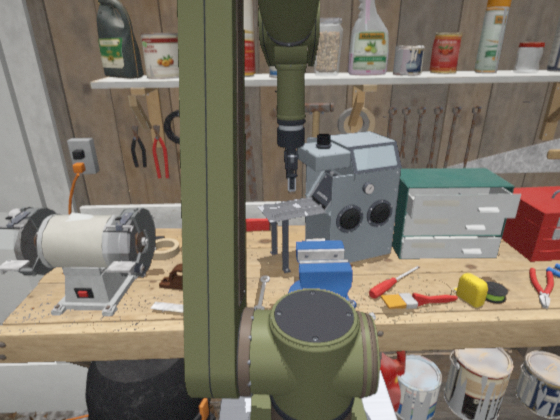

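The scene view shows the housing at (173,240), the tray at (290,215), the flap side at (335,190) and the wrench at (230,290). The side view shows the housing partly hidden at (172,278). I'll enlarge both areas.

```bash
python3 - <<'E'
from h import *
i,K,T=load('scene')
a=cv2.resize(i[135:305,235:450],None,fx=3.5,fy=3.5,interpolation=cv2.INTER_CUBIC)
cv2.imwrite('pics/ca.png',a)
b=cv2.resize(i[210:270,140:215],(600,480),interpolation=cv2.INTER_CUBIC)
cv2.imwrite('pics/cb.png',b)
E
```

```text
(no output)
```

View pics/ca.png

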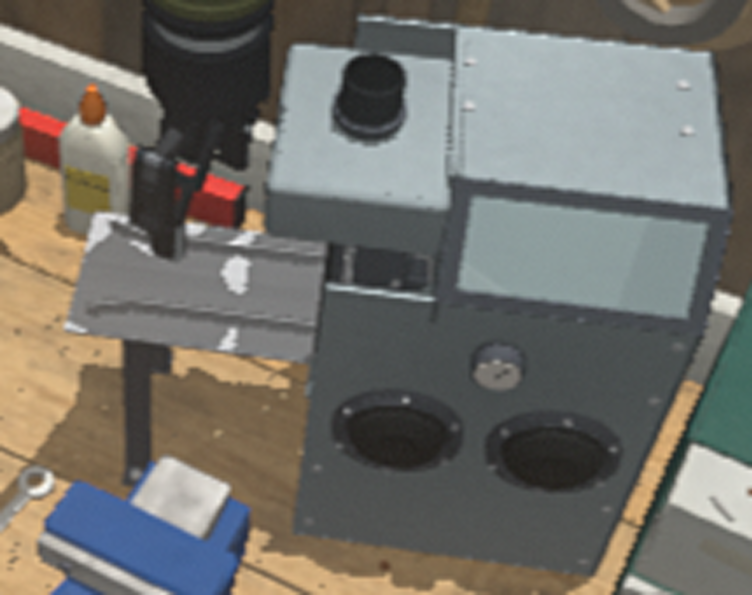

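View pics/cb.png

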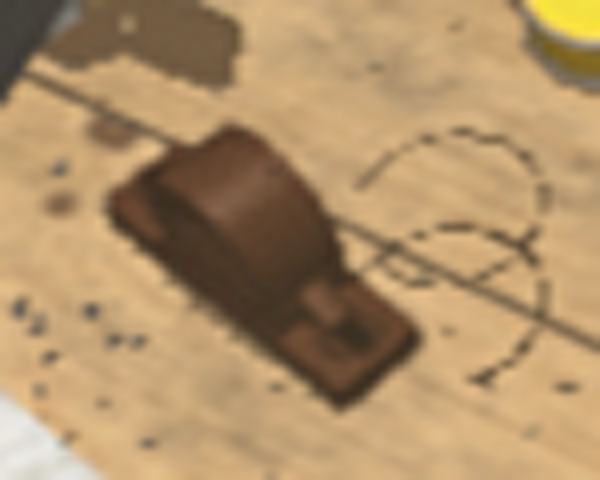

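The tray's near-left corner is at crop (68,328), its far-left at (100,215), and the near edge runs to (310,358). The hood-top corners are (295,45), (268,190) and (450,208). In the second crop the housing base corners are near (340,408), right (420,345) and left (110,215).

```bash
python3 - <<'E'
from h import *
np.set_printoptions(precision=1,suppress=True)
i,K,T=load('scene')
A=lambda u,v,z:onz(K,T,235+(u+.5)/3.5-.5,135+(v+.5)/3.5-.5,z)
B=lambda u,v,z:onz(K,T,140+(u+.5)/8-.5,210+(v+.5)/8-.5,z)
for n,p in dict(tnear=(68,328,170),tfar=(100,215,170),tright=(310,358,170),hfar=(295,45,341),hnear=(268,190,341),hback=(450,208,341),roofn=(728,207,350),roofw=(715,52,350),roofo=(455,25,350),foot1=(295,530,0),foot2=(592,573,0)).items():print(n,A(*p))
for n,p in dict(near=(340,408,0),right=(422,343,0),left=(110,212,0),ntop=(340,388,14),rtop=(420,325,14),ltop=(112,195,14)).items():print(n,B(*p))
# housing mask minAreaRect on z=0-ish
hsv=cv2.cvtColor(i,cv2.COLOR_BGR2HSV)[210:270,140:215]
m=((hsv[...,2]<115)&(hsv[...,1]>90)).astype(np.uint8)
k,l,s,c=cv2.connectedComponentsWithStats(m);print(s)
i,K,T=cam('wrist','w1.png')
E
```

```text
tnear [497.   59.1 170. ]
tfar [597.   92.5 170. ]
tright [552.3 -94.3 170. ]
hfar [645.9 -25.8 341. ]
hnear [524.9 -66.1 341. ]
hback [ 561.6 -162.1  341. ]
roofn [ 628.  -299.1  350. ]
roofw [ 754.  -258.1  350. ]
roofo [ 701.3 -109.2  350. ]
foot1 [ 526.9 -108.5    0. ]
foot2 [ 597.6 -311.3    0. ]
near [420.7 248.9   0. ]
right [455.7 240.7   0. ]
left [448.5 371.1   0. ]
ntop [420.7 245.8  14. ]
rtop [454.4 237.9  14. ]
ltop [447.8 365.6  14. ]
[[   0    0   75   60 3779]
 [   6    0   24   10   93]
 [  24    4    2    2    2]
 [  67    4    1    1    1]
 [  68    6    1    1    1]
 [  16   15    1    1    1]
 [  14   16   39   35  613]
 [  62   29    1    1    1]
 [  64   29    3    4    5]
 [  48   31    1    1    1]
 [  67   39    1    1    1]
 [  65   43    1    1    1]
 [  60   47    1    1    1]]
```

View pics/w1.png

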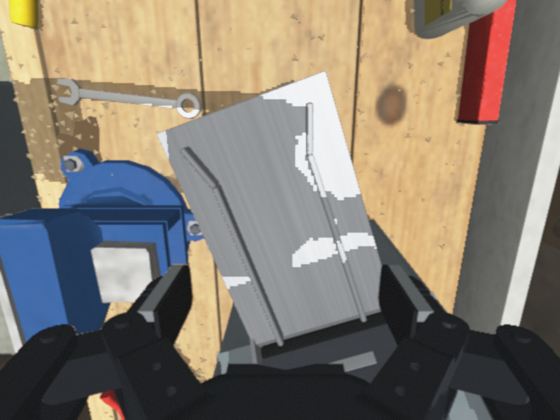

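The wrist view shows the tray clearly: outer corners at (158,132) and (326,72), rail ends at the sill at (281,345) and (365,320), and rail bends at (214,186) and (311,155).

```bash
python3 - <<'E'
from h import *
np.set_printoptions(precision=1,suppress=True)
i,K,T=load('wrist')
C={}
for n,p in dict(tn=(158,132,170),tf=(326,72,170),sn=(281,344,182),sf=(365,320,182),bn=(214,186,182),bf=(311,155,182),trn=(258,352,170),trf=(381,312,170)).items():C[n]=onz(K,T,*p);print(n,C[n])
print(np.linalg.norm((C['tf']-C['tn'])),np.linalg.norm(C['sf']-C['sn']),np.linalg.norm(C['bf']-C['bn']))
y=C['tf']-C['tn'];print('yaw of cab y',np.degrees(np.arctan2(y[1],y[0])))
for a,b in(('bn','sn'),('bf','sf'),('tn','trn'),('tf','trf')):
  d=C[b]-C[a];print(a,np.degrees(np.arctan2(d[1],d[0])),np.linalg.norm(d))
# side cam check
E
```

```text
tn [495.3  61.9 170. ]
tf [598.   96.3 170. ]
sn [571.1 -85.9 182. ]
sf [629.9 -65.4 182. ]
bn [530.5  30.5 182. ]
bf [589.4  49.4 182. ]
trn [ 553.1 -103.5  170. ]
trf [644.6 -67.4 170. ]
108.30208687239032 62.235930919695065 61.86654130244354
yaw of cab y 18.52022356874633
bn -70.76062620063318 123.21956140591996
bf -70.57820288100068 121.80647522984897
tn -70.7103261559441 175.20709412890287
tf -74.08048212678794 170.1696959253649
```

```bash
cat >> h.py <<'E'
np.set_printoptions(precision=3,suppress=True)
YAW=np.radians(-71);S=np.array([601.,-79.5,170.])
CX=np.array([np.cos(YAW),np.sin(YAW),0]);CZ=np.array([0,0,1.]);CY=np.cross(CZ,CX)
def cab(x,y,z): return S+CX*x+CY*y+CZ*z   # z above tray
def orient(yaw,tilt=0):
    "tool z down, tilted towards heading yaw; tool y across the heading"
    h=np.array([np.cos(yaw),np.sin(yaw),0]);z=np.sin(tilt)*h-np.cos(tilt)*CZ
    y=np.cross(CZ,h);return np.c_[np.cross(y,z),y,z]
def go(P,Rt):
    s=read_state();R0=R.from_rotvec(s['eef_rot']).as_matrix()
    best=None
    for f in(np.eye(3),np.diag([-1,-1,1])):
        r=R.from_matrix(R0.T@Rt@f).as_rotvec()
        if best is None or np.linalg.norm(r)<np.linalg.norm(best[0]):best=(r,Rt@f)
    print('rot first',best[0],'then move(tool)',best[1].T@(np.array(P)-s['tool_pos']),'or move before rot',R0.T@(np.array(P)-s['tool_pos']),'t',s['t'],s['tool_pos'])
E
python3 - <<'E'
from h import *
s=read_state();print(R.from_rotvec(s['eef_rot']).as_matrix())
go([451.5,304,150],orient(np.radians(-103)))
i,K,T=load('scene');i2,K2,T2=load('side')
print('hub',two((K,T),(133,203),(K2,T2),(147,240)))
P=[452,304,32];print(proj(K,T,P),proj(K2,T2,P))
E
```

```text
[[-0.     1.    -0.002]
 [ 1.     0.     0.   ]
 [ 0.    -0.002 -1.   ]]
rot first [-0.002  0.     0.227] then move(tool) [ 268.537 -188.237   97.588] or move before rot [ 303.99  -122.844   97.817] t 0.15 [574.505   0.001 247.588]
hub (array([427.758, 373.27 , 159.178]), np.float64(0.8738750400911552))
[170.774 237.421] [182.273 276.09 ]
```

Units first: shifts go in shares of 50 mm and turns go in shares of 4 rad. So 38 mm is 0.76, -15 mm is -0.3, 0.114 rad / 4 = 0.0285.

{"name": "tcp_steps", "arguments": {"rows": [{"aperture":85,"sx":0.76,"sy":-0.3},{"aperture":85,"sx":0.76,"sy":-0.3},{"aperture":85,"sx":0.76,"sy":-0.3},{"aperture":85,"sx":0.76,"sy":-0.3},{"aperture":85,"sx":0.76,"sy":-0.3},{"aperture":85,"sx":0.76,"sy":-0.3},{"aperture":85,"sx":0.76,"sy":-0.3},{"aperture":85,"sx":0.76,"sy":-0.3},{"aperture":85,"drz":0.0285},{"aperture":85,"drz":0.0283}], "squeeze": 80}}

```text
t: 1.15
tool_pos: [453.9, 305.4, 247.9]
eef_rot: [-2.46, -1.954, 0.001]
wrist_force: [0.6, 0.1, -0.2]
width: 84.8
grip_force: 0.0
```

```bash
python3 - <<'E'
from h import *
i,K,T=cam('wrist','w2.png');cam('scene')
go([451.5,304,110],orient(np.radians(-103)))
E
```

```text
rot first [-0.001  0.001  0.001] then move(tool) [ -1.066  -2.802 137.94 ] or move before rot [ -0.983  -2.727 137.942] t 1.25 [454.47  304.409 247.94 ]
```

View pics/w2.png

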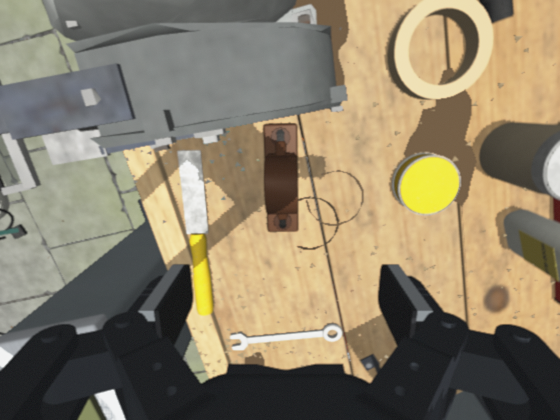

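The wrist view shows the housing base corners at (264,124), (297,124), (299,231) and (268,232). The grinder guard's face runs from (100,150) to (345,105), just past the housing.

```bash
python3 - <<'E'
from h import *
i,K,T=load('wrist')
c=[onz(K,T,u,v,14) for u,v in((264,124),(297,124),(299,231),(268,232))]
print(np.array(c),np.mean(c,0)); d=(c[2]+c[3]-c[0]-c[1]);print(np.degrees(np.arctan2(d[1],d[0])),np.linalg.norm(d)/2,np.linalg.norm(c[1]-c[0]))
print('guard at z100/160',[onz(K,T,u,v,z) for z in(100,160) for u,v in((345,105),(260,120))])
hsv=cv2.cvtColor(i,cv2.COLOR_BGR2HSV)[115:240,250:310]
m=((hsv[...,2]<115)&(hsv[...,1]>80)).astype(np.uint8)
k,l,s,_=cv2.connectedComponentsWithStats(m);j=1+s[1:,4].argmax();print(s[j])
p=np.argwhere(l==j)[:,::-1].astype(np.float32);print(cv2.minAreaRect(p))
P=np.mean(c,0);P[2]=40;go(P,orient(np.arctan2(d[1],d[0])))
E
```

```text
[[444.207 368.662  14.   ]
 [479.13  360.56   14.   ]
 [454.646 238.445  14.   ]
 [418.057 245.575  14.   ]] [449.01  303.311  14.   ]
-101.6676160938686 125.18797817939638 35.84978332701027
guard at z100/160 [array([518.453, 370.837, 100.   ]), array([448.247, 375.05 , 100.   ]), array([508.108, 372.696, 160.   ]), array([453.291, 375.986, 160.   ])]
[  13    8   39  108 2712]
((31.464950561523438, 61.72886276245117), (106.75341033935547, 37.00724411010742), 87.39744567871094)
rot first [-0.001  0.001 -0.022] then move(tool) [ -2.18   -5.125 207.94 ] or move before rot [ -2.172  -4.961 207.944] t 1.25 [454.47  304.409 247.94 ]
```

To row units: 45 mm is 0.9, -4.3 mm is -0.086, -0.012 rad / 4 = -0.003.

{"name": "tcp_steps", "arguments": {"rows": [{"aperture":85,"sx":-0.03,"sy":-0.086,"sz":0.6,"drz":-0.003},{"aperture":85,"sz":0.9},{"aperture":85,"sz":0.9},{"aperture":85,"sz":0.7},{"aperture":85,"sz":0.5},{"aperture":85,"sz":0.3},{"aperture":85,"sz":0.26},{"aperture":85}], "squeeze": 80}}

```text
t: 2.05
tool_pos: [449.4, 302.3, 38.4]
eef_rot: [-2.445, -1.972, 0.007]
wrist_force: [0.2, -0.2, -0.1]
width: 85.0
grip_force: 0.0
```

```bash
python3 -c "
from h import *
go([450,303.5,40],orient(np.radians(-102.3)))"
```

```text
rot first [-0.003  0.003  0.001] then move(tool) [ 1.272  0.358 -1.575] or move before rot [ 1.267  0.354 -1.579] t 2.05 [449.38  302.334  38.425]
```

Good; close, then lift a little.

{"name": "tcp_steps", "arguments": {"rows": [{"aperture":30},{"aperture":30},{"aperture":30},{"aperture":30},{"aperture":30},{"aperture":30},{"aperture":30},{"aperture":30},{"aperture":30},{"aperture":30}], "squeeze": 80}}

```text
t: 3.05
tool_pos: [450.4, 303.8, 41.3]
eef_rot: [-2.447, -1.971, -0.002]
wrist_force: [-2.0, 0.6, 5.5]
width: 32.4
grip_force: 78.4
```

{"name": "tcp_steps", "arguments": {"rows": [{"aperture":30,"sz":-0.3},{"aperture":30,"sz":-0.5},{"aperture":30,"sz":-0.8},{"aperture":30,"sz":-0.9},{"aperture":30,"sz":-0.9},{"aperture":30,"sz":-0.8},{"aperture":30,"sz":-0.4},{"aperture":30}]}}

```text
t: 3.85
tool_pos: [451.6, 304.1, 272.9]
eef_rot: [2.446, 1.97, 0.009]
wrist_force: [1.4, 0.3, -8.0]
width: 32.5
grip_force: 80.8
```

```bash
python3 -c "
from h import *
cam('wrist','w3.png');cam('scene')
go(cab(-102,0,82),orient(YAW))"
```

```text
rot first [-0.003  0.001 -0.546] then move(tool) [-308.807   19.021   16.649] or move before rot [-253.911  176.77    16.803] t 3.95 [449.27  302.733 268.649]
```

View pics/w3.png

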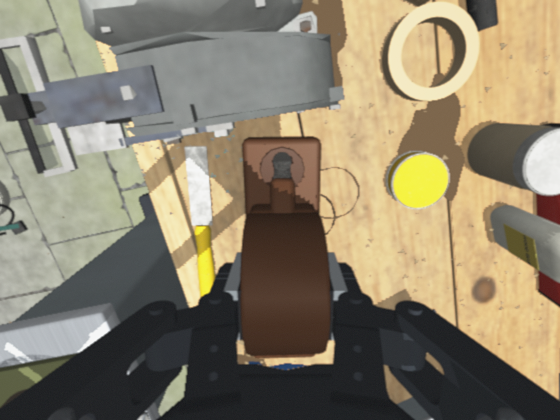

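The housing is held upright between the pads. The edge of its rear foot shows at (245–319,138).

```bash
python3 - <<'E'
from h import *
i,K,T=load('wrist');s=read_state();M=R.from_rotvec(s['eef_rot']).as_matrix()
for u,v in((246,139),(319,139)):
    print(M.T@(onz(K,T,u,v,s['tool_pos'][2]-41+14)-s['tool_pos']))
E
```

```text
[ 63.712 -16.904  26.904]
[63.718 18.242 26.83 ]
```

To row units: -31 mm is -0.62, 22 mm is 0.44, -0.136 rad / 4 = -0.034.

{"name": "tcp_steps", "arguments": {"rows": [{"aperture":30,"sx":-0.4,"sy":0.28},{"aperture":30,"sx":-0.62,"sy":0.44},{"aperture":30,"sx":-0.62,"sy":0.44},{"aperture":30,"sx":-0.62,"sy":0.44},{"aperture":30,"drz":-0.034},{"aperture":30,"drz":-0.034},{"aperture":30,"drz":-0.034},{"aperture":30,"drz":-0.034},{"aperture":30}]}}

```text
t: 4.85
tool_pos: [502.6, 175.3, 266.9]
eef_rot: [-1.825, -2.552, 0.008]
wrist_force: [-0.5, -0.2, -8.1]
width: 32.7
grip_force: 81.3
```

```bash
python3 -c "
from h import *
go(cab(-130,0,70),orient(YAW))"
```

```text
rot first [-0.007 -0.    -0.002] then move(tool) [-143.002   10.082   26.872] or move before rot [-142.99    10.622   26.732] t 4.85 [502.586 175.346 266.872]
```

To row units: -38 mm is -0.76, -28 mm is -0.56, -0.005 rad / 4 = -0.0013.

{"name": "tcp_steps", "arguments": {"rows": [{"aperture":30,"sx":-0.5,"sy":0.07,"drx":-0.0013},{"aperture":30,"sx":-0.76,"sy":0.08},{"aperture":30,"sx":-0.76,"sy":0.05},{"aperture":30,"sx":-0.56},{"aperture":30,"sx":-0.28,"sz":0.2},{"aperture":30,"sz":0.34},{"aperture":30},{"aperture":30}]}}

```text
t: 5.65
tool_pos: [558.8, 44.5, 241.6]
eef_rot: [-1.828, -2.554, -0.003]
wrist_force: [0.0, -0.2, -7.7]
width: 32.8
grip_force: 81.5
```

```bash
python3 -c "
from h import *
cam('scene','s2.png')
i,K,T=cam('wrist')
a=cv2.imread('pics/s2.png')[120:280,220:400];b=cv2.resize(a,(450,400),interpolation=cv2.INTER_CUBIC)
cv2.imwrite('pics/s2c.png',np.hstack([b,cv2.resize(i,(350,400))]))
go(cab(-102,0,42),orient(YAW));print(CX@(read_state()['tool_pos']-S),CY@(read_state()['tool_pos']-S))"
```

```text
rot first [ 0.005 -0.    -0.002] then move(tool) [-28.681  -1.896  31.312] or move before rot [-28.697  -1.982  31.293] t 5.75 [560.247  44.679 243.312]
-130.68146157045254 1.895726850363891
```

View pics/s2c.png

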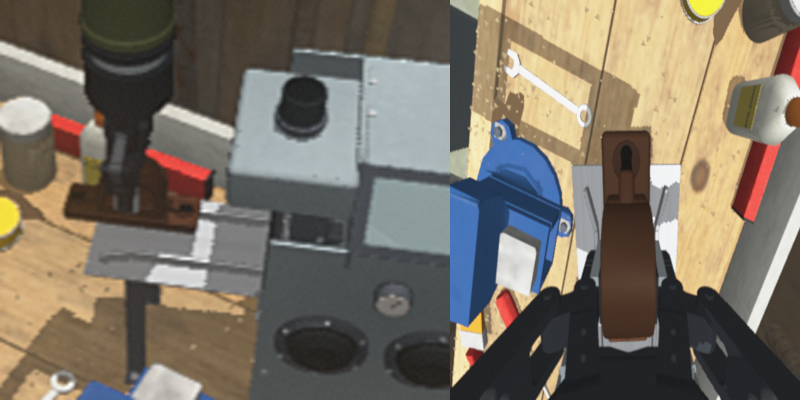

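The housing hangs over the tray, well clear of the hood, and sits between the flared rail starts. The tray's front edge corners are at about (197,173) and (368,173) in the wrist frame. I'll check the lateral fit numerically.

```bash
python3 - <<'E'
from h import *
i,K,T=load('wrist')
for u,v,z in((197,174,170),(368,173,170)):
    p=onz(K,T,u,v,z)-S;print(CX@p,CY@p)
# refine: gray tray edge along rows
g=cv2.cvtColor(i,cv2.COLOR_BGR2HSV)
for v in(180,195,210):
    r=np.where(g[v,:,1]<25)[0];r=r[(r>150)&(r<420)];print(v,r.min(),r.max(),[CY@(onz(K,T,u,v,170)-S) for u in(r.min(),r.max())])
E
```

```text
-167.66390122466663 -53.62735167388345
-167.9894723989036 53.574228370635
180 196 368 [np.float64(-54.57577398109078), np.float64(53.90195556988068)]
195 197 366 [np.float64(-54.75750188751505), np.float64(53.33825410885142)]
210 198 365 [np.float64(-54.94445519859441), np.float64(53.40783448530039)]
```

The cabinet frame checks out to about 1 mm. Advance, then lower.

To row units: -14.5 mm is -0.29, 8 mm is 0.16.

{"name": "tcp_steps", "arguments": {"rows": [{"aperture":30,"sx":-0.29,"sy":-0.024,"sz":0.1},{"aperture":30,"sx":-0.29,"sy":-0.024,"sz":0.16},{"aperture":30,"sz":0.12},{"aperture":30,"sz":0.08},{"aperture":30,"sz":0.06},{"aperture":30,"sz":0.04},{"aperture":30}]}}

```text
t: 6.45
tool_pos: [567.3, 16.0, 215.0]
eef_rot: [1.826, 2.554, 0.006]
wrist_force: [-0.5, 0.1, -8.0]
width: 33.2
grip_force: 81.4
```

```bash
python3 -c "
from h import *
go(cab(-102,-.5,41),orient(YAW));s=read_state();print(s['wrist_force'],CX@(s['tool_pos']-S),CY@(s['tool_pos']-S))"
```

```text
rot first [ 0.004 -0.    -0.002] then move(tool) [0.731 0.249 4.022] or move before rot [0.731 0.229 4.024] t 6.45 [567.322  16.008 215.022]
[-0.471  0.132 -8.   ] -101.26858130344627 -0.7485251597994105
```

To row units: 1.5 mm is 0.03, 1.2 mm is 0.024.

{"name": "tcp_steps", "arguments": {"rows": [{"aperture":30,"sz":0.03},{"aperture":30,"sz":0.024},{"aperture":30,"sz":0.012},{"aperture":30}]}}

```text
t: 6.85
tool_pos: [567.5, 15.9, 212.0]
eef_rot: [1.826, 2.553, 0.006]
wrist_force: [-0.6, 1.0, -8.7]
width: 32.5
grip_force: 81.4
```

```bash
python3 -c "
from h import *
go(cab(-102,-.5,41),orient(YAW))"
```

```text
rot first [ 0.005 -0.    -0.003] then move(tool) [0.94  0.106 1.012] or move before rot [0.94  0.099 1.012] t 6.85 [567.525  15.857 212.012]
```

To row units: 0.8 mm is 0.016.

{"name": "tcp_steps", "arguments": {"rows": [{"aperture":30,"sz":0.016},{"aperture":30,"sz":0.016},{"aperture":30}]}}

```text
t: 7.15
tool_pos: [567.7, 15.7, 211.3]
eef_rot: [1.826, 2.552, 0.007]
wrist_force: [-2.3, -0.4, -0.9]
width: 32.8
grip_force: 81.6
```

The tray is carrying the weight. Release and rise.

To row units: -35 mm is -0.7, -25 mm is -0.5.

{"name": "tcp_steps", "arguments": {"rows": [{"aperture":70},{"aperture":70},{"aperture":70},{"aperture":70},{"aperture":70},{"aperture":70,"sz":-0.2},{"aperture":70,"sz":-0.5},{"aperture":70,"sz":-0.7},{"aperture":70,"sz":-0.7},{"aperture":70}]}}

```text
t: 8.15
tool_pos: [570.3, 15.5, 322.0]
eef_rot: [1.82, 2.545, 0.016]
wrist_force: [0.2, 0.3, 0.5]
width: 70.0
grip_force: 0.0
```

```bash
python3 - <<'E'
from h import *
i,K,T=cam('wrist')
j,K2,T2=cam('scene');cv2.imwrite('pics/c4.png',np.hstack([i[60:400,100:460],cv2.resize(j[120:280,220:400],(382,340))]))
E
```

```text
(no output)
```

View pics/c4.png

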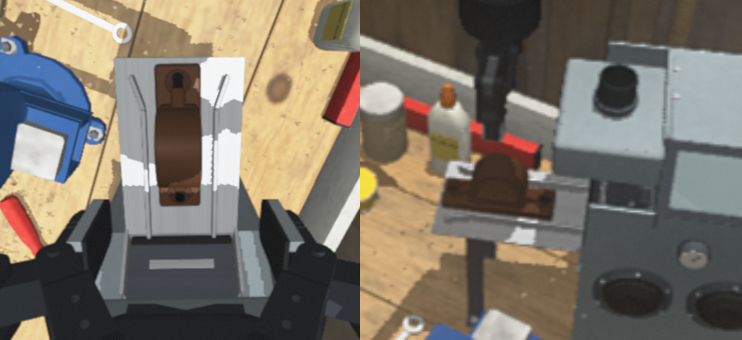

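The housing stands on its feet on the tray between the rails, end on to the hatch, with the gripper clear. Next I'll set the pushing posture: fingers shut, tilted 50°, behind the ring.

```bash
python3 - <<'E'
from h import *
go(cab(-185,0,140),orient(YAW))
go(cab(-185,0,120),orient(YAW,np.radians(50)))
i,K,T=load('wrist')   # housing measured after release: foot tops z=184
for u,v in((154+100,64+60),(202+100,64+60),(160+100,206+60),(199+100,205+60)):
    p=onz(K,T,u,v,184)-S;print(CX@p,CY@p)
E
```

```text
rot first [ 0.008  0.001 -0.003] then move(tool) [84.235  0.545  7.112] or move before rot [84.244  0.271  7.012] t 8.25 [567.679  15.598 317.112]
rot first [ 0.006 -0.871 -0.006] then move(tool) [ 74.914   0.545 -47.1  ] or move before rot [84.269  0.109 27.012] t 8.25 [567.679  15.598 317.112]
-163.39690816496793 -20.688582592651393
-163.28541411742847 17.489985524503048
-37.98453829242046 -19.131903786597526
-38.64684558051632 16.431466945231975
```

To row units: 32 mm is 0.64, 20 mm is 0.4, -0.146 rad / 4 = -0.0365.

{"name": "tcp_steps", "arguments": {"rows": [{"aperture":0,"sx":0.4},{"aperture":0,"sx":0.64},{"aperture":0,"sx":0.64},{"aperture":0,"dry":-0.0363},{"aperture":0,"dry":-0.0363},{"aperture":0,"dry":-0.0363},{"aperture":0,"dry":-0.0363},{"aperture":0,"dry":-0.0363},{"aperture":0,"dry":-0.0365},{"aperture":0}], "squeeze": 60}}

```text
t: 9.25
tool_pos: [537.8, 96.9, 310.7]
eef_rot: [1.363, 1.921, -0.643]
wrist_force: [-0.7, 0.5, -0.8]
width: 0.3
grip_force: 0.0
```

```bash
python3 - <<'E'
from h import *
s=read_state();p=s['tool_pos']-S;print(CX@p,CY@p,p[2],s['joint_pos'])
go(cab(-185,-1,49),orient(YAW,np.radians(50)))
E
```

```text
-187.36746902862174 -2.3387322037597404 140.66541701802424 [ 0.592  0.359  1.602 -0.835  1.511  0.455]
rot first [-0.002  0.001  0.006] then move(tool) [68.698  1.339 60.735] or move before rot [68.722  1.882 60.693] t 9.25 [537.788  96.898 310.665]
```

To row units: 20 mm is 0.4, 18 mm is 0.36, 0.005 rad / 4 = 0.0013.

{"name": "tcp_steps", "arguments": {"rows": [{"aperture":0,"sx":0.3,"sy":0.008,"sz":0.26},{"aperture":0,"sx":0.4,"sy":0.01,"sz":0.36,"drz":0.0013},{"aperture":0,"sx":0.4,"sy":0.01,"sz":0.36},{"aperture":0,"sx":0.274,"sz":0.234},{"aperture":0},{"aperture":0}]}}

```text
t: 9.85
tool_pos: [542.8, 92.9, 224.2]
eef_rot: [1.378, 1.91, -0.631]
wrist_force: [1.2, -0.0, 0.3]
width: -0.0
grip_force: 0.0
```

```bash
python3 - <<'E'
from h import *
s=read_state();p=s['tool_pos']-S;print(CX@p,CY@p,p[2],s['wrist_force'])
go(cab(-155,-1,49),orient(YAW,np.radians(50)))
E
```

```text
-181.94327764387415 1.052177532689445 54.18713675491452 [ 1.199 -0.004  0.304]
rot first [-0.    -0.003 -0.011] then move(tool) [-13.345  -2.052  23.974] or move before rot [-13.43   -1.901  23.939] t 9.85 [542.76   92.873 224.187]
```

To row units: 12 mm is 0.24, -7 mm is -0.14, -0.011 rad / 4 = -0.0028.

{"name": "tcp_steps", "arguments": {"rows": [{"aperture":0,"sx":-0.12,"sy":-0.02,"sz":0.24,"drz":-0.0028},{"aperture":0,"sx":-0.14,"sy":-0.02,"sz":0.24},{"aperture":0,"sx":-0.064,"sz":0.076},{"aperture":0,"sx":-0.064,"sz":0.076},{"aperture":0,"sx":-0.064,"sz":0.076},{"aperture":0}]}}

```text
t: 10.45
tool_pos: [554.5, 53.3, 218.7]
eef_rot: [1.367, 1.918, -0.635]
wrist_force: [0.6, -0.7, 0.5]
width: -0.3
grip_force: 0.0
```

```bash
python3 - <<'E'
from h import *
s=read_state();p=s['tool_pos']-S;print(CX@p,CY@p,p[2],CX@s['wrist_force'],s['wrist_force'][2])
i,K,T=cam('wrist','w5.png');cam('scene','s5.png')
E
```

```text
-140.67787788962545 -0.7383979540693125 48.730575563526116 0.8553050538340873 0.5440019748338821
```

To row units: 3.1 mm is 0.062, -2.6 mm is -0.052.

{"name": "tcp_steps", "arguments": {"rows": [{"aperture":0,"sx":-0.052,"sz":0.062},{"aperture":0,"sx":-0.052,"sz":0.062},{"aperture":0,"sx":-0.052,"sz":0.062}]}}

```text
t: 10.85
tool_pos: [558.5, 42.6, 218.2]
eef_rot: [1.366, 1.919, -0.634]
wrist_force: [-1.2, 5.7, 1.8]
width: 0.1
grip_force: 2.5
```

```bash
python3 - <<'E'
from h import *
s=read_state();p=s['tool_pos']-S;print(CX@p,CY@p,p[2],CX@s['wrist_force'],s['wrist_force'][2])
i,K,T=cam('scene')
# front foot end in scene: rust mask extent, before vs now
for z in (np.load('pics/scene.npz')['img'],cv2.imread('pics/s5.png')):
    h=cv2.cvtColor(z,cv2.COLOR_BGR2HSV)[185:235,240:345]
    m=((h[...,2]<120)&(h[...,1]>90)&(h[...,0]<15)).astype(np.uint8)
    k,l,st,c=cv2.connectedComponentsWithStats(m);print(st[1+st[1:,4].argmax()])
print([proj(K,T,cab(x,-17,14))-[240,185] for x in(-38,-28)])
E
```

```text
-129.33180340644876 -0.4286086171152455 48.226626373502256 -5.79416727628636 1.7631929165630074
[ 27   0  52  39 961]
[  22    0   53   38 1006]
[array([69.85 , 34.934]), array([74.079, 35.49 ])]
```

To row units: 7.7 mm is 0.154, 7.2 mm is 0.144.

{"name": "tcp_steps", "arguments": {"rows": [{"aperture":0,"sx":-0.08,"sz":0.096},{"aperture":0,"sx":-0.12,"sz":0.144},{"aperture":0,"sx":-0.128,"sz":0.154},{"aperture":0,"sx":-0.128,"sz":0.154},{"aperture":0,"sx":-0.128,"sz":0.154},{"aperture":0,"sx":-0.064,"sz":0.076},{"aperture":0}]}}

```text
t: 11.6
tool_pos: [574.8, -6.5, 218.2]
eef_rot: [1.367, 1.918, -0.636]
wrist_force: [0.1, -0.1, -0.3]
width: 0.1
grip_force: 0.1
```

```bash
cat >> h.py <<'E'
def mask(n,x0,y0,x1,y1):
    z=np.load('pics/'+n+'.npz')['img'];h=cv2.cvtColor(z,cv2.COLOR_BGR2HSV)[y0:y1,x0:x1]
    m=((h[...,2]<120)&(h[...,1]>90)&(h[...,0]<15)).astype(np.uint8)
    k,l,st,c=cv2.connectedComponentsWithStats(m);b=st[1+st[1:,4].argmax()];return [b[0]+x0,b[1]+y0,b[0]+x0+b[2]-1,b[1]+y0+b[3]-1,b[4]]
def rep():
    s=read_state();p=s['tool_pos']-S;print('t',s['t'],'cab',CX@p,CY@p,p[2],'F',CX@s['wrist_force'],CY@s['wrist_force'],s['wrist_force'][2],s['joint_pos'])
E
python3 - <<'E'
from h import *
rep();i,K,T=cam('scene');cam('wrist')
print(mask('scene',230,170,400,245))
for x in(-60,-50,-40,-30): # rear foot end, near corner
    print(x,[proj(K,T,cab(x-63.5,y,z)) for y,z in((-19,14),(-19,0))],'ringtop',proj(K,T,cab(x,0,65)))
E
```

```text
t 11.6 cab -77.58619973464864 -1.020200012205826 48.171183448443884 F 0.10703548631179403 0.03218104888914866 -0.26075521304037963 [ 0.397  0.434  1.764 -0.946  1.227  0.539]
[np.int32(288), np.int32(208), np.int32(325), np.int32(223), np.int32(134)]
-60 [array([273.92 , 215.866]), array([273.982, 219.64 ])] ringtop [302.43  198.841]
-50 [array([278.075, 216.412]), array([278.094, 220.185])] ringtop [306.762 199.387]
-40 [array([282.239, 216.96 ]), array([282.214, 220.731])] ringtop [311.103 199.935]
-30 [array([286.413, 217.51 ]), array([286.344, 221.279])] ringtop [315.454 200.484]
```

The rear foot corner at u=288 puts the housing middle at about x = -28, which matches the geometry (mid ≈ TCP + 49). Push on about 40 mm.

To row units: 5.4 mm is 0.108, -4.5 mm is -0.09.

{"name": "tcp_steps", "arguments": {"rows": [{"aperture":0,"sx":-0.064,"sz":0.076},{"aperture":0,"sx":-0.09,"sz":0.108},{"aperture":0,"sx":-0.09,"sz":0.108},{"aperture":0,"sx":-0.09,"sz":0.108},{"aperture":0,"sx":-0.09,"sz":0.108},{"aperture":0,"sx":-0.064,"sz":0.076},{"aperture":0}]}}

```text
t: 12.4
tool_pos: [587.0, -42.8, 217.8]
eef_rot: [1.368, 1.918, -0.637]
wrist_force: [0.6, -0.4, 1.7]
width: 0.4
grip_force: 0.4
```

```bash
python3 - <<'E'
from h import *
rep();i,K,T=cam('scene');cam('wrist','w6.png')
s=read_state();M=R.from_rotvec(s['eef_rot']).as_matrix();print('tilt',np.degrees(np.arccos(-M[2,2])))
print(mask('scene',230,170,400,245))
E
```

```text
t 12.4 cab -39.26355607495637 -1.3018342455139063 47.77381594004089 F 0.536280252886589 0.481404986924143 1.732243670213828 [ 0.327  0.43   1.773 -0.977  1.178  0.508]
tilt 49.91892720679753
[np.int32(303), np.int32(209), np.int32(325), np.int32(223), np.int32(85)]
```

To row units: 3.1 mm is 0.062, -2.6 mm is -0.052.

{"name": "tcp_steps", "arguments": {"rows": [{"aperture":0,"sx":-0.052,"sz":0.062},{"aperture":0,"sx":-0.052,"sz":0.062},{"aperture":0,"sx":-0.026,"sz":0.03},{"aperture":0}]}}

```text
t: 12.9
tool_pos: [590.8, -51.9, 218.5]
eef_rot: [1.366, 1.917, -0.636]
wrist_force: [1.9, -4.1, 2.8]
width: -0.1
grip_force: 2.0
```

```bash
python3 - <<'E'
from h import *
rep();i,K,T=cam('scene')
print(mask('scene',230,170,400,245))
E
```

```text
t 12.9 cab -29.42764179595495 -0.662549363251475 48.473775028377105 F 4.4706073140298646 0.4784308173795501 2.826524926993876 [ 0.309  0.429  1.774 -0.985  1.165  0.5  ]
[np.int32(306), np.int32(208), np.int32(325), np.int32(222), np.int32(62)]
```

To row units: -15 mm is -0.3, -12 mm is -0.24.

{"name": "tcp_steps", "arguments": {"rows": [{"aperture":0,"sx":0.04,"sz":-0.12},{"aperture":0,"sx":0.08,"sz":-0.24},{"aperture":0,"sx":0.12,"sz":-0.3},{"aperture":0,"sx":0.12,"sz":-0.3},{"aperture":0},{"aperture":0}]}}

```text
t: 13.55
tool_pos: [574.6, -4.5, 234.8]
eef_rot: [1.366, 1.92, -0.634]
wrist_force: [-0.7, -0.2, 0.7]
width: 0.1
grip_force: 0.0
```

```bash
python3 - <<'E'
from h import *
rep();i,K,T=cam('scene');j,_,_=cam('wrist')
print(mask('scene',230,170,400,245))
cv2.imwrite('pics/c7.png',np.hstack([cv2.resize(i[150:250,240:360],(432,360),interpolation=cv2.INTER_CUBIC),cv2.resize(j,(368,360))]))
E
```

```text
t 13.55 cab -79.51208752828529 -0.5140906548268408 64.78908616520101 F -0.027889548848764423 -0.7133494773129628 0.7090282812692489 [ 0.4    0.412  1.746 -0.934  1.25   0.505]
[np.int32(298), np.int32(192), np.int32(301), np.int32(194), np.int32(8)]
```

The rust colour is gone from the tray. I'll draw well clear before the final look.

Units first: shifts go in shares of 50 mm and turns go in shares of 4 rad. So -35 mm is -0.7, -20 mm is -0.4.

{"name": "tcp_steps", "arguments": {"rows": [{"aperture":0,"sx":0.2,"sz":-0.4},{"aperture":0,"sx":0.3,"sz":-0.7},{"aperture":0,"sx":0.3,"sz":-0.7},{"aperture":0},{"aperture":0},{"aperture":0}]}}

```text
t: 14.25
tool_pos: [543.5, 83.0, 261.9]
eef_rot: [1.367, 1.918, -0.637]
wrist_force: [-0.2, -0.6, -0.4]
width: -0.1
grip_force: 0.0
```

```bash
python3 - <<'E'
from h import *
rep();i,K,T=cam('scene');j,K2,T2=cam('wrist');s,_,_=cam('side')
print(mask('scene',230,170,400,245))
for n,p in dict(sillL=(0,49,0),sillR=(0,-49,0),hinge=(57,0,82),rest=(119,0,-93)).items():print(n,proj(K2,T2,cab(*p)),proj(K,T,cab(*p)))
f=lambda a,w,h:cv2.resize(a,(w,h),interpolation=cv2.INTER_CUBIC)
cv2.imwrite('pics/c8.png',np.vstack([np.hstack([f(i[150:240,240:360],400,300),f(s[130:230,240:360],400,300)]),np.hstack([f(j,400,300),f(i,400,300)])]))
E
```

```text
t 14.25 cab -172.3255224987442 -1.484105644822759 91.90168376411617 F 0.4739405335406236 -0.34119890372919187 -0.35599119389730516 [ 0.566  0.404  1.671 -0.853  1.415  0.53 ]
[np.int32(272), np.int32(183), np.int32(301), np.int32(198), np.int32(232)]
sillL [333.286 224.315] [328.162 205.274]
sillR [239.945 224.089] [324.097 236.404]
hinge [286.329 310.986] [354.742 200.245]
rest [286.289 193.057] [370.092 249.968]
```

View pics/c8.png

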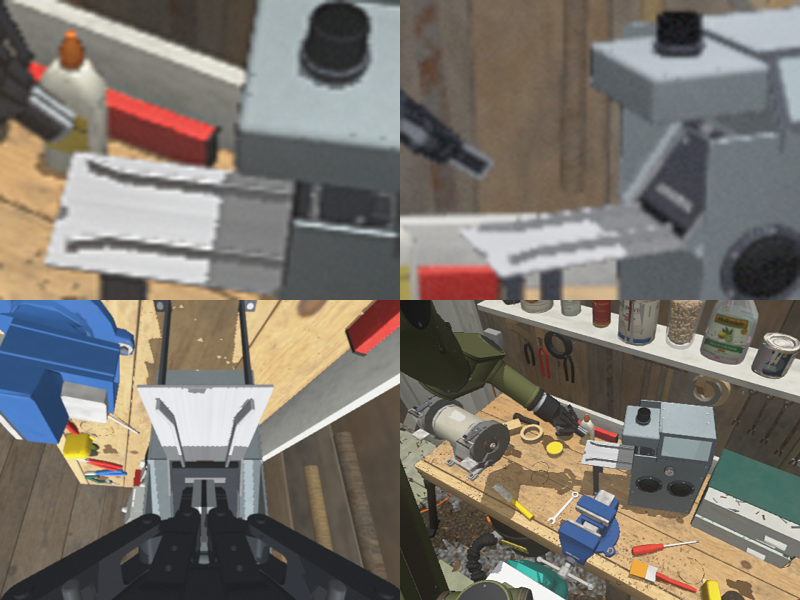

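The tray is empty, the flap lies shut on the sill, and the bottle, jar and wrench haven't moved. Before handing in, I'll compare the flap's pixels with the first side and scene images.

```bash
python3 - <<'E'
from h import *
a=cv2.imread('pics/side1.png');s,K,T=cam('side')
p=[proj(K,T,cab(*q)) for q in((0,0,0),(57,0,82),(28,-40,41),(28,40,41))];print(p)
q=np.array([proj(K,T,cab(*q)) for q in((2,-45,3),(2,45,3),(50,45,72),(50,-45,72))]).astype(np.int32)
m=np.zeros(a.shape[:2],np.uint8);cv2.fillPoly(m,[q],1)
d=cv2.absdiff(a,s).max(2)[m>0];print(len(d),d.mean(),np.percentile(d,[50,90,99]))
a=cv2.imread('pics/scene1.png');s,K,T=cam('scene')
d=cv2.absdiff(a,s).max(2);print('wrench/jar region diff',d[265:315,205:255].mean(),d[160:195,215:243].mean())
d=d[205:225,333:360];print('flap hole',d.mean(),d.max())
rep();
E
```

```text
[array([317.252, 204.596]), array([335.664, 175.909]), array([332.677, 195.141]), array([320.191, 185.882])]
534 3.243445692883895 [3. 6. 9.]
wrench/jar region diff 21.2524 75.34081632653061
flap hole 2.7685185185185186 8
t 14.5 cab -172.24529469950602 -1.351641478974272 92.09191361294512 F 0.7849756548642358 -0.8315293695738613 0.8132144533356905 [ 0.566  0.404  1.67  -0.853  1.415  0.53 ]
```

The flap matches its shut state to within image noise. The wrench and jar differences come from the arm and its shadow, which now pass over them; the hand never went below about 210 mm there.

```bash
python3 -c "
from h import *
print(job.finish_job())"
```

```text
the job is handed in; nothing more can be done
None
```

I set the housing on the tray, let go of it and pushed it through the hatch, and handed the job in at about 14.5 s. The tray is empty and the flap has shut behind it, but no camera sees the chute foot, so I couldn't confirm that it rests there on its feet.

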